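# Load the coagulometer's colour-coded reagent tray

### The arm

A 7-joint arm with a two-finger parallel gripper is mounted at the origin on the work surface; the furniture and walls round the work are solid. World frame = base frame: x ahead of the robot, y to its left, z up, the work surface at z = 0. Lengths are in m, angles in rad, forces in N, time in s.
With the tool pointing down it reaches from about 0.4 to 0.85 m from the base axis. Payload 6.9 kg.
Tool frame: the origin (TCP) lies at the very end of the fingers, on their centre line; the grasp point (between the pads) lies pinch_z behind it (pinch_z is the distance from the TCP to the grasp point, in m); z points along the fingers, y is the line along which they close (so a half turn about z gives the same grasp; the last joint's range is limited). The gripper opens to 85 mm and grips with 20 to 120 N. Pads are 22 mm wide; open, the fingers measure 114 mm over their backs; the gripper's body (76 mm by 85 mm) begins 54 mm behind the grasp point. The pads swing forward as they close: fully open they stand 13 mm farther back than shut.
Start: joints at [1.308, 0.507, -0.238, 1.5, 0.126, 1.149, -0.155], TCP at [0.225, -0.583, 0.208] pointing down, gripper open.
Joint ranges: [-3.08, 3.08], [-0.24, 2.05], [-1.43, 1.35], [0, 2.5], [-1.52, 4.66], [0.17, 1.96], [-2.89, 2.89]. Speed limits (rad/s): [2.39, 2.39, 3.14, 3.14, 3.14, 3.14, 3.14].

### API

Orientations are given as a 3x3 rotation matrix whose columns are the frame's x, y, z axes.
In Python, from bench import * gives the robot as it stands.
- The arm moves only by the shell command python3 -m jog 'ROWS'. ROWS is JSON, one flat list of numbers, 7 for each row, row after row: the finger opening in mm, from 0 to 85.4, then the shift along the tool's x, y, z in mm, then the turn, a rotation vector about the tool's x, y, z in degrees. A call has 1 to 10 rows; each row shifts and turns the commanded pose from where the row before left it, along the tool's axes as they then stand; what a row does not reach is not made up. A row lasts 1/8 s, in which the tool goes at most 62.5 mm and 10.7 degrees, less where a joint would pass 70% of its speed; a pose out of reach is approached as far as the arm can. A call is refused whole if a number of a shift passes 62.5 or a number of a turn 10.7, either way. A call with a gripper value outside its range is refused whole. The fingers move at their own pace and stop on an object; the grip force is fixed at half the most. Time passes only in rows, so rows that do not move let the fingers close. It gives the time, the measured TCP pose, the force, the opening and the grip force at its end, in the units of the state.
- state(): the state, without advancing time (a new reading comes with each control period).
- snapshot(name): name is "scene" or "top" or "wrist"; returns a dict with "frame" (400x640x3 uint8, blue, green, red), "fx", "fy", "cx", "cy" (pixels), "D" ([k1, k2, p1, p2, k3] as OpenCV has them; the pictures are not rectified), "rvec" (rotation vector, rad) and "tvec" (3), from world to camera coordinates, as OpenCV has them. Camera axes: x right, y down, z forward; pixel columns grow to the right and rows downward; lengths in m; the calibration is good to about 2 mm. A picture is of the moment at which its call begins. There is no depth.
- job_done(): hands the job in; it is judged then, once.
The state is a dict: "clock": time; "joint_positions": joint angles; "dq": joint speeds; "joint_efforts": joint torques, N m; "tcp_pos": TCP position; "eef_rot": TCP orientation; "contact_force": force on the tool from outside, world axes, zero at the start; "torque": the same for the moment, N m; "gripper_width": opening from 0.0 (shut) to 1.0 (fully open); "finger_force": force on a finger pad.
Only numpy, scipy, OpenCV 4.12 (cv2) and the standard library are available. Lean on these libraries where they do the work, as an engineer would, in place of code of your own. Each camera call takes 0.05 s, during which the arm holds its last target. There are 200 camera calls.

### The job

Load the analyser's reagent tray for the next run: set each of the four reagent vials into the tray adaptor whose collar has the colour of the vial's cap (the cap counts, not the band on the label), standing upright and right down on the floor of its well. The reagents are already dissolved, so keep the vials upright and do not drop them, and leave the dropper bottle and the petri dish where they are.

Things in the scene. Friction and masses are not known exactly. Their poses are not given: they have to be found in the camera images.
- vial_red_center (a point): Loose reagent vial with a red cap (its label has a green band, not the match), upright on a grey mat 2 mm thick: body 23 mm across up to 30 mm, shoulder, cap 16 mm across from 34 to 43 mm (its top), 15 to 31 g. Point: its centre, 21.5 mm above its foot; z is its axis, upward.
- vial_blue_center (a point): Loose reagent vial with a blue cap (its label has an amber band, not the match), upright on a grey mat 2 mm thick: body 23 mm across up to 30 mm, shoulder, cap 16 mm across from 34 to 43 mm (its top), 15 to 31 g. Point: its centre, 21.5 mm above its foot; z is its axis, upward.
- vial_green_center (a point): Loose reagent vial with a green cap (its label has a red band, not the match), upright on a grey mat 2 mm thick: body 23 mm across up to 30 mm, shoulder, cap 16 mm across from 34 to 43 mm (its top), 15 to 31 g. Point: its centre, 21.5 mm above its foot; z is its axis, upward.
- vial_grey_center (a point): Loose reagent vial with a grey cap (its label has a blue band, not the match), upright on a grey mat 2 mm thick: body 23 mm across up to 30 mm, shoulder, cap 16 mm across from 34 to 43 mm (its top), 15 to 31 g. Point: its centre, 21.5 mm above its foot; z is its axis, upward.
- holder_red_seat (a point): Fixed black block 56x52 mm with red funnel collar and front tab, on the tray. Point: middle of the well's floor, 14 mm above the bench; z up, y along the row of wells (70 mm apart). Well 30 mm wide, 8 mm deep, above it the collar widens to 40 mm inside (47 outside), rim 13 mm over the floor. Seated vial stands 30 mm out: hold it with fingertips 15 mm or more above its foot.
- holder_blue_seat (a point): Fixed black block 56x52 mm with blue funnel collar and front tab, on the tray. Point: middle of the well's floor, 14 mm above the bench; z up, y along the row of wells (70 mm apart). Well 30 mm wide, 8 mm deep, above it the collar widens to 40 mm inside (47 outside), rim 13 mm over the floor. Seated vial stands 30 mm out: hold it with fingertips 15 mm or more above its foot.
- holder_green_seat (a point): Fixed black block 56x52 mm with green funnel collar and front tab, on the tray. Point: middle of the well's floor, 14 mm above the bench; z up, y along the row of wells (70 mm apart). Well 30 mm wide, 8 mm deep, above it the collar widens to 40 mm inside (47 outside), rim 13 mm over the floor. Seated vial stands 30 mm out: hold it with fingertips 15 mm or more above its foot.
- holder_grey_seat (a point): Fixed black block 56x52 mm with grey funnel collar and front tab, on the tray. Point: middle of the well's floor, 14 mm above the bench; z up, y along the row of wells (70 mm apart). Well 30 mm wide, 8 mm deep, above it the collar widens to 40 mm inside (47 outside), rim 13 mm over the floor. Seated vial stands 30 mm out: hold it with fingertips 15 mm or more above its foot.
- dropper_center (a point): Bystander: amber dropper bottle with a black bulb, 33 mm across, 102 mm tall, upright on the bench at the left; the point is half-way up. Leave alone.
- petri_dish: Bystander: pale pink petri dish, 91 mm across, 15 mm high, on the bench at the right; origin at the centre of its underside. Leave alone.
Mind the look-alikes: they are no part of the job. What is shaped like the part that bears vial_blue_center but yellow is not meant.

How it is judged:
At the end, for the whole second after the job is handed in: Each vial's axis is within 8 mm of the centre of the well of its own cap colour, its foot on the well's floor (within 4 mm), upright within 7 degrees and at rest (horizontal distance between vial_red_center and holder_red_seat below 0.008 m and z of vial_red_center in the frame of holder_red_seat below 0.0255 m and angle between each of vial_red_center, vial_blue_center, vial_green_center, vial_grey_center's own z axis and vertical below 0.12 rad and linear speed of each of vial_red, vial_blue, vial_green, vial_grey below 0.02 m/s and horizontal distance between vial_blue_center and holder_blue_seat below 0.008 m and z of vial_blue_center in the frame of holder_blue_seat below 0.0255 m and horizontal distance between vial_green_center and holder_green_seat below 0.008 m and z of vial_green_center in the frame of holder_green_seat below 0.0255 m and horizontal distance between vial_grey_center and holder_grey_seat below 0.008 m and z of vial_grey_center in the frame of holder_grey_seat below 0.0255 m); the robot touches nothing.
It fails at once if a vial is tipped by more than 40 degrees (angle between any of vial_red_center, vial_blue_center, vial_green_center, vial_grey_center's own z axis and vertical above 0.7 rad).
It fails at once if a vial is dropped (falls free of the fingers by more than about 20 mm) ((contact force between the fingers and vial_red below 0.01 N and linear speed of vial_red above 0.65 m/s) or (contact force between the fingers and vial_blue below 0.01 N and linear speed of vial_blue above 0.65 m/s) or (contact force between the fingers and vial_green below 0.01 N and linear speed of vial_green above 0.65 m/s) or (contact force between the fingers and vial_grey below 0.01 N and linear speed of vial_grey above 0.65 m/s)).
It fails at once if the dropper bottle is moved by more than 20 mm (distance of dropper_center from where it was at the start of the episode above 0.02 m).
It fails at once if the petri dish is moved by more than 20 mm (distance of petri_dish from where it was at the start of the episode above 0.02 m).
It also fails if it takes over 96 s, if anything falls off the work surface, if the arm or the gripper's body presses on something with over 40 N, if the wrist force passes 120 N, or if a joint passes its speed limit or range.

## Working session

There is one attempt and no reset: what is moved stays moved. The work goes in short steps, Python scripts to look and compute and a shell command to move; the robot and the scene stay as the last step left them, time stands still between calls to the robot, and variables do not carry over. Pictures are saved under pics/ and viewed, at most 14 in all, crops included, and the job is handed in when it is done.

```bash
ls; mkdir -p pics
python3 - <<'E'
from bench import *
import cv2,numpy as np
s=state();print(s)
try: print(pinch_z)
except Exception as e: print(e)
for n in ("scene","top","wrist"):
    d=snapshot(n);cv2.imwrite(f"pics/{n}0.png",d["frame"]);print(n,{k:np.round(v,4).tolist() for k,v in d.items() if k!="frame"})
E
```

```text
pics
{'clock': 0.0, 'joint_positions': array([ 1.30748932,  0.50830675, -0.23753519,  1.50112748,  0.12569786,
        1.14889808, -0.15478359]), 'dq': array([-9.40580694e-04, -3.19963283e-05, -8.13965889e-04,  1.75122566e-04,
       -1.63797941e-03,  2.04460268e-03,  8.17587324e-04]), 'joint_efforts': array([ 8.74420493e-04, -6.20596933e+01, -2.18646839e+00, -2.49660856e+01,
        1.26499482e-02,  1.18629984e-02,  7.02481785e-06]), 'tcp_pos': array([ 0.22505219, -0.58249603,  0.20725122]), 'eef_rot': array([[ 9.32743182e-01,  3.60540877e-01, -6.58088680e-04],
       [ 3.60541476e-01, -9.32741773e-01,  1.62167895e-03],
       [-2.91452511e-05, -1.74987825e-03, -9.99998469e-01]]), 'contact_force': array([-0.08049817,  0.71546108,  0.28845519]), 'torque': array([-0.00865197, -0.00319162,  0.03706613]), 'finger_force': 0.0, 'gripper_width': 1.0025046920713294}
0.0187
scene {'fx': 393.5939, 'fy': 393.5939, 'cx': 315.3642, 'cy': 201.6668, 'D': [-0.0128, 0.0, 0.0, 0.0, 0.0], 'rvec': [1.8361, -0.9565, 0.6102], 'tvec': [-0.3275, 0.248, 0.6241]}
top {'fx': 389.2856, 'fy': 389.2856, 'cx': 320.9081, 'cy': 202.6117, 'D': [-0.0744, 0.0, 0.0, 0.0, 0.0], 'rvec': [2.1842, -2.1649, 0.1107], 'tvec': [-0.0132, 0.551, 1.3144]}
wrist {'fx': 326.1646, 'fy': 326.1646, 'cx': 321.6546, 'cy': 195.71, 'D': [-0.0637, 0.0, 0.0, 0.0, 0.0], 'rvec': [-2.3689, 1.6217, 0.2605], 'tvec': [-0.6242, -0.0415, 0.3805]}
```

View pics/scene0.png

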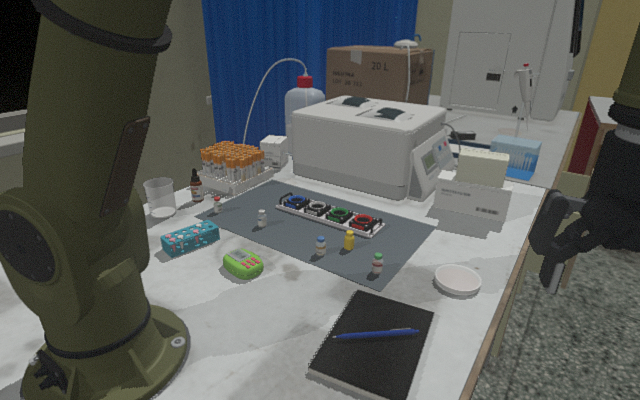

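View pics/top0.png

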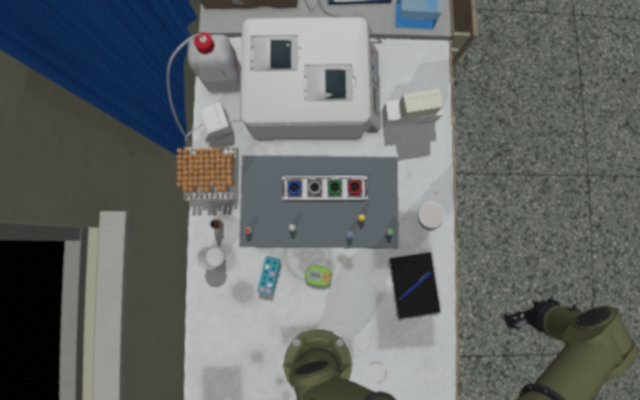

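Scene view: vials red (215,203), grey (262,217), blue (320,246), green (377,262), with the yellow look-alike at (349,240). The wells, in the order blue, grey, green, red, run (296,201) to (362,221). In the top view the vials are at (248,231), (292,227), (349,235) and (390,232), and the wells at (294..355,187). The dropper is at (216,224) and the dish at (431,215).

```bash
cat > h.py <<'E'
from bench import *
import cv2,numpy as np
def cam(n,save=None):
    d=snapshot(n)
    if save: cv2.imwrite(f"pics/{save}.png",d["frame"])
    d["K"]=np.array([[d["fx"],0,d["cx"]],[0,d["fy"],d["cy"]],[0,0,1.]]);d["D"]=np.array(d["D"],float)
    d["R"]=cv2.Rodrigues(np.array(d["rvec"],float))[0];d["t"]=np.array(d["tvec"],float);d["C"]=-d["R"].T@d["t"]
    return d
def ray(d,p):
    u=cv2.undistortPoints(np.array([[p]],float),d["K"],d["D"])[0,0]
    v=d["R"].T@np.array([u[0],u[1],1]);return v/np.linalg.norm(v)
def onz(d,p,z):
    v=ray(d,p);return d["C"]+v*(z-d["C"][2])/v[2]
def tri(obs):  # [(d,p)...] -> point, rms miss
    A=np.zeros((3,3));b=np.zeros(3);P=[]
    for d,p in obs:
        v=ray(d,p);M=np.eye(3)-np.outer(v,v);A+=M;b+=M@d["C"];P.append((M,d["C"]))
    X=np.linalg.solve(A,b);return X,[float(np.linalg.norm(M@(X-C))) for M,C in P]
def proj(d,X):
    return cv2.projectPoints(np.array([X],float),np.array(d["rvec"],float),d["t"],d["K"],d["D"])[0].reshape(-1,2)[0]
def mask(img,c):
    h=cv2.cvtColor(img,cv2.COLOR_BGR2HSV);H,S,V=[h[...,i].astype(int) for i in range(3)]
    if c=="red": m=((H<8)|(H>172))&(S>110)&(V>50)
    elif c=="green": m=(H>45)&(H<90)&(S>90)&(V>40)
    elif c=="blue": m=(H>100)&(H<128)&(S>100)&(V>50)
    elif c=="yellow": m=(H>15)&(H<35)&(S>120)&(V>80)
    else: m=(S<40)&(V>120)
    return m.astype(np.uint8)*255
def blob(img,c,seed,r):
    m=mask(img,c);x,y=map(int,seed);w=np.zeros_like(m);cv2.circle(w,(x,y),int(r),255,-1)
    n,l,s,ce=cv2.connectedComponentsWithStats(m&w)
    return sorted([(int(s[i][4]),ce[i].round(1).tolist(),s[i][:4].tolist()) for i in range(1,n)],reverse=True)[:3]
E
python3 - <<'E'
from h import *
S=cam("scene");T=cam("top")
seeds={"red":((215,201),(248,231)),"grey":((262,215),(292,227)),"blue":((320,243),(349,235)),"green":((377,258),(390,232)),
"hred":((362,221),(355,187)),"hgrey":((317,207),(315,187)),"hblue":((296,201),(294,187)),"hgreen":((339,214),(335,187))}
for k,(a,b) in seeds.items():
    c=k.lstrip("h") if k[0]=="h" else k
    X,e=tri([(S,a),(T,b)]);print(k,X.round(3),np.round(e,4));print("  S",blob(S["frame"],c,a,14),"T",blob(T["frame"],c,b,9))
W=cam("wrist");s=state();R=s["eef_rot"];print("cam in tool",R.T@(W["C"]-s["tcp_pos"]),"\n",R.T@W["R"].T)
c1=cv2.resize(S["frame"][180:285,190:400],None,fx=3.8,fy=3.8,interpolation=cv2.INTER_CUBIC);cv2.imwrite("pics/c1.png",c1[:600,:800])
E
```

```text
red [0.449 0.241 0.036] [0.0027 0.0027]
  S [(19, [216.4, 198.2], [214, 197, 6, 4])] T [(9, [246.3, 229.9], [245, 229, 4, 3])]
grey [0.466 0.09  0.031] [0.0005 0.0005]
  S [(22, [260.0, 223.0], [258, 221, 6, 5]), (21, [261.1, 210.6], [258, 209, 7, 4]), (17, [262.5, 216.3], [259, 214, 7, 5])] T [(33, [291.4, 226.5], [288, 224, 7, 6])]
blue [ 0.441 -0.105  0.03 ] [0. 0.]
  S [(32, [320.2, 238.4], [317, 236, 7, 6])] T [(7, [350.0, 234.7], [349, 234, 3, 3])]
green [ 0.451 -0.243  0.037] [0.0014 0.0014]
  S [(16, [378.5, 255.6], [376, 253, 6, 6])] T [(1, [390.0, 231.0], [390, 231, 1, 1])]
hred [ 0.606 -0.125  0.019] [0.0021 0.0021]
  S [(94, [363.0, 218.1], [354, 214, 19, 10]), (40, [357.4, 226.2], [352, 224, 12, 6])] T [(116, [354.5, 187.5], [349, 181, 12, 14])]
hgrey [0.605 0.014 0.02 ] [0.0017 0.0017]
  S [(74, [315.9, 216.8], [305, 213, 21, 8]), (57, [316.2, 202.5], [309, 199, 17, 9]), (2, [329.5, 210.0], [329, 210, 2, 1])] T [(26, [322.2, 187.0], [320, 182, 5, 11]), (17, [307.4, 186.9], [306, 183, 4, 9]), (5, [317.2, 191.6], [316, 191, 3, 2])]
hblue [0.605 0.087 0.018] [0.0011 0.0011]
  S [(80, [296.4, 198.5], [288, 195, 17, 8]), (31, [290.3, 205.3], [285, 203, 11, 6])] T [(121, [294.0, 187.3], [288, 181, 13, 14])]
hgreen [ 0.606 -0.056  0.019] [0.0016 0.0016]
  S [(62, [339.5, 210.9], [331, 208, 18, 8]), (35, [333.1, 218.7], [327, 216, 13, 6])] T [(106, [334.5, 187.4], [329, 181, 12, 15])]
cam in tool [ 7.94253395e-02  5.78599935e-05 -1.65901816e-01] 
 [[ 1.01940754e-03 -9.50609962e-01 -3.10386309e-01]
 [ 9.99999306e-01  1.15250436e-03 -2.45420914e-04]
 [ 5.91021139e-04 -3.10385843e-01  9.50610477e-01]]
```

View pics/c1.png

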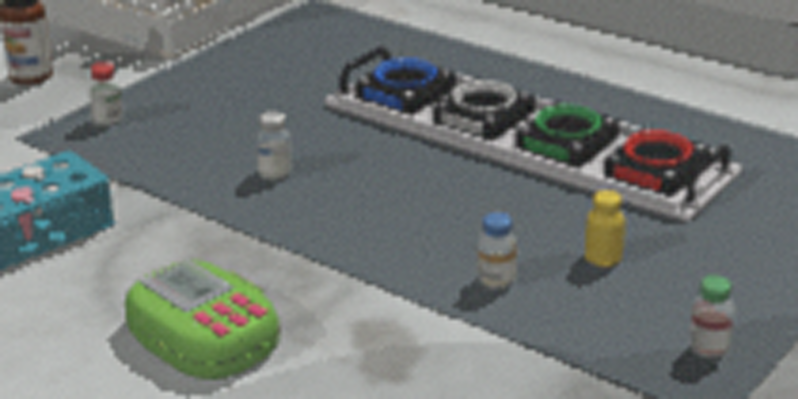

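The close view shows the vials left to right as red, grey, blue, yellow look-alike and green; the wells are blue, grey, green, red, with handles at both tray ends. The heights are plausible (caps about 35–40 mm, collars about 20–27 mm). I'll set out and look from the wrist camera.

```bash
cat > plan.py <<'E'
# python3 plan.py x y z yaw_deg(of tool y) nrows [opening]: prints shift rows to type
import sys
from h import *
from scipy.spatial.transform import Rotation as Ro
a=list(map(float,sys.argv[1:]));s=state();R=s["eef_rot"];p=s["tcp_pos"];n=int(a[4])
yw=np.radians(a[3]);Y=np.array([np.cos(yw),np.sin(yw),0]);Z=np.array([0,0,-1.]);G=np.column_stack([np.cross(Y,Z),Y,Z])
rv=Ro.from_matrix(R.T@G).as_rotvec();rr=np.degrees(rv)/n;st=(np.array(a[:3])-p)/n*1000
print("pos",p.round(4),"yaw",np.degrees(np.arctan2(R[1,1],R[0,1])).round(2))
for i in range(n):
    Ri=R@Ro.from_rotvec(rv*i/n).as_matrix();print((Ri.T@st).round(1).tolist(),rr.round(2).tolist())
E
python3 plan.py 0.50 -0.12 0.26 0 13
```

```text
pos [ 0.2252 -0.5828  0.2078] yaw -68.87
[32.6, -25.6, -4.0] [-0.0, -0.0, -5.3]
[34.8, -22.5, -4.0] [-0.0, -0.0, -5.3]
[36.7, -19.2, -4.0] [-0.0, -0.0, -5.3]
[38.3, -15.7, -4.0] [-0.0, -0.0, -5.3]
[39.6, -12.1, -4.0] [-0.0, -0.0, -5.3]
[40.5, -8.4, -4.0] [-0.0, -0.0, -5.3]
[41.1, -4.6, -4.0] [-0.0, -0.0, -5.3]
[41.4, -0.8, -4.0] [-0.0, -0.0, -5.3]
[41.3, 3.0, -4.0] [-0.0, -0.0, -5.3]
[40.8, 6.8, -4.0] [-0.0, -0.0, -5.3]
[40.0, 10.6, -4.0] [-0.0, -0.0, -5.3]
[38.9, 14.2, -4.0] [-0.0, -0.0, -5.3]
[37.4, 17.8, -4.0] [-0.0, -0.0, -5.3]
```

```bash
python3 -m jog '[85,33,-26,-4,0,0,-5.3, 85,35,-22,-4,0,0,-5.3, 85,37,-19,-4,0,0,-5.3, 85,38,-16,-4,0,0,-5.3, 85,40,-12,-4,0,0,-5.3, 85,40,-8,-4,0,0,-5.3, 85,41,-5,-4,0,0,-5.3]' && python3 -m jog '[85,41,-1,-4,0,0,-5.3, 85,41,3,-4,0,0,-5.3, 85,41,7,-4,0,0,-5.3, 85,40,11,-4,0,0,-5.3, 85,39,14,-4,0,0,-5.3, 85,37,18,-4,0,0,-5.3, 85,0,0,0,0,0,0, 85,0,0,0,0,0,0]'
python3 - <<'E'
from h import *
d=cam("wrist","w1");np.save("w1.npy",d,allow_pickle=True);print(state()["tcp_pos"])
E
python3 plan.py 0.50 0.08 0.26 0 5
```

```text
clock: 1.18
tcp_pos: [0.3743, -0.3326, 0.2364]
eef_rot: [[0.524, 0.852, 0.0], [0.852, -0.524, -0.0], [-0.0, 0.0, -1.0]]
contact_force: [1.0, -0.7, -0.0]
gripper_width: 0.993
finger_force: 0.0
clock: 2.17
tcp_pos: [0.5001, -0.1216, 0.2599]
eef_rot: [[0.001, 1.0, -0.001], [1.0, -0.001, -0.001], [-0.001, -0.001, -1.0]]
contact_force: [0.1, -0.0, 0.2]
gripper_width: 0.994
finger_force: 0.0
[ 0.49986606 -0.12209043  0.25980712]
pos [ 0.4999 -0.1221  0.2598] yaw -0.09
[40.4, -0.0, -0.1] [-0.01, 0.01, -0.02]
[40.4, -0.0, -0.1] [-0.01, 0.01, -0.02]
[40.4, -0.0, -0.1] [-0.01, 0.01, -0.02]
[40.4, 0.0, -0.0] [-0.01, 0.01, -0.02]
[40.4, 0.0, -0.0] [-0.01, 0.01, -0.02]
```

View pics/w1.png

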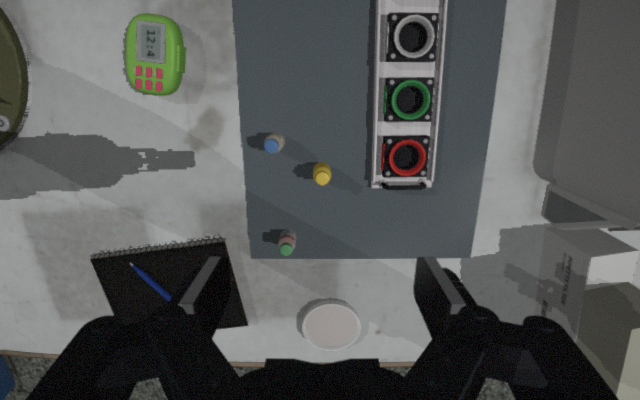

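Wrist view: blue cap (272,145), green cap (286,249), yellow (322,173); wells grey (414,36), green (409,99), red (406,157). Next I'll take two more places for triangulation.

```bash
python3 -m jog '[85,40,0,0,0,0,0, 85,40,0,0,0,0,0, 85,40,0,0,0,0,0, 85,0,0,0,0,0,0, 85,0,0,0,0,0,0]' >/dev/null
python3 -c "
from h import *
d=cam('wrist','w2');np.save('w2.npy',d,allow_pickle=True);print(state()['tcp_pos'])"
python3 -m jog '[85,40,0,0,0,0,0, 85,40,0,0,0,0,0, 85,40,0,0,0,0,0, 85,0,0,0,0,0,0, 85,0,0,0,0,0,0]' >/dev/null
python3 - <<'E'
from h import *
d3=cam('wrist','w3');np.save('w3.npy',d3,allow_pickle=True);print(state()['tcp_pos'])
D=[np.load(f'w{i}.npy',allow_pickle=True).item() for i in (1,2)]+[d3]
rough={"red":(.449,.241,.04),"blue":(.441,-.105,.04),"green":(.451,-.243,.04),"grey":(.466,.09,.04),"hred":(.605,-.125,.025),"hgreen":(.605,-.056,.025),"hgrey":(.605,.014,.025),"hblue":(.605,.087,.025)}
for k,X in rough.items():
    c=k[1:] if k[0]=="h" else k
    for i,d in enumerate(D):
        p=proj(d,X)
        if 5<p[0]<635 and 5<p[1]<290: print(k,i+1,p.round(),blob(d["frame"],c,p,28 if k[0]=="h" else 16))
E
```

```text
[ 0.5003188  -0.00301505  0.25986466]
[0.5007286  0.11685841 0.25977934]
red 3 [275.  48.] [(184, [277.2, 44.3], [270, 37, 15, 16])]
blue 1 [272. 145.] [(144, [270.6, 145.7], [264, 139, 14, 14])]
blue 2 [276. 236.] [(119, [275.3, 237.2], [269, 231, 13, 13])]
green 1 [285. 250.] [(90, [285.2, 249.4], [280, 244, 11, 11])]
grey 2 [291.  78.] [(189, [289.8, 75.0], [282, 68, 18, 15])]
grey 3 [293. 181.] [(134, [291.8, 179.2], [285, 173, 14, 13]), (4, [300.0, 174.5], [300, 173, 1, 4])]
hred 1 [405. 159.] [(627, [407.9, 157.6], [389, 139, 38, 37]), (78, [382.6, 156.7], [381, 143, 4, 28])]
hred 2 [398. 245.] [(400, [400.1, 244.8], [383, 229, 34, 30]), (44, [377.5, 240.1], [377, 229, 3, 24])]
hgreen 1 [410. 103.] [(678, [410.7, 99.3], [391, 79, 40, 41]), (70, [384.9, 99.8], [384, 87, 3, 27])]
hgreen 2 [402. 197.] [(501, [403.3, 194.9], [385, 177, 36, 35]), (57, [379.7, 192.7], [379, 180, 3, 26])]
hgreen 3 [395. 277.] [(355, [396.6, 277.2], [380, 262, 33, 27]), (18, [374.6, 275.3], [374, 269, 2, 13]), (2, [375.0, 264.5], [375, 264, 1, 2])]
hgrey 1 [414.  40.] [(298, [411.4, 35.9], [395, 15, 40, 43]), (108, [412.9, 63.9], [399, 62, 30, 6]), (12, [431.3, 55.8], [430, 54, 4, 4])]
hgrey 2 [406. 143.] [(315, [405.9, 164.8], [385, 161, 42, 11]), (254, [404.1, 140.7], [389, 123, 36, 36]), (37, [406.0, 116.5], [396, 115, 21, 3])]
hgrey 3 [399. 232.] [(242, [397.2, 249.3], [374, 243, 44, 11]), (138, [393.1, 231.0], [383, 215, 31, 31]), (67, [398.1, 205.3], [385, 203, 27, 5])]
hblue 2 [411.  81.] [(734, [410.4, 80.4], [390, 60, 40, 42]), (55, [384.1, 80.1], [383, 69, 3, 23])]
hblue 3 [403. 180.] [(580, [403.3, 180.0], [384, 162, 38, 36]), (65, [378.5, 178.8], [377, 165, 4, 27])]
```

View pics/w3.png

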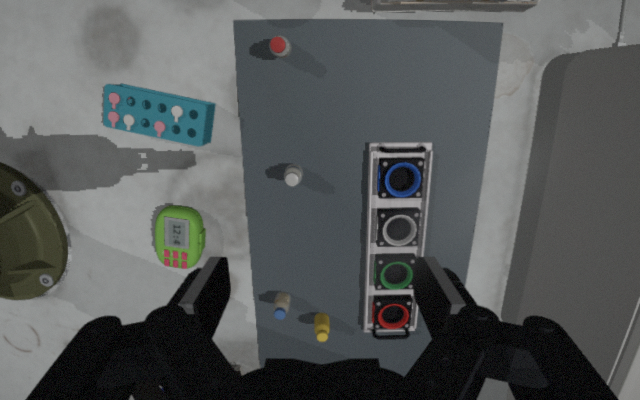

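Third view: red cap (279,45), grey cap (292,178), the whole tray with blue (403,180), grey (399,230), green (396,273), red (393,314). Triangulating from bounding-box centres.

```bash
python3 - <<'E'
from h import *
D=[None]+[np.load(f'w{i}.npy',allow_pickle=True).item() for i in (1,2,3)]
T=cam("top");S=cam("scene")
O={"red":[(3,(277.5,45)),("S",(216.4,198.7))],"grey":[(2,(291,75.5)),(3,(292,179.5))],"blue":[(1,(271,146)),(2,(275.5,237.5))],"green":[(1,(285.5,249.5)),("S",(378.5,256))],
"hred":[(1,(408,157.6)),(2,(400,244.2))],"hgreen":[(1,(411,99.5)),(2,(403,194.6))],"hgrey":[(1,(415,36.5)),(2,(407,141)),(3,(398.5,231))],"hblue":[(2,(410,81)),(3,(403,180))]}
for k,o in O.items():
    ob=[((S if i=="S" else D[i]),p) for i,p in o];X,e=tri(ob);print(k,X.round(4),"miss",np.round(e,4),[onz(d,p,.027 if k[0]=="h" else .041)[:2].round(4).tolist() for d,p in ob])
E
python3 plan.py 0.449 0.241 0.15 0 4
```

```text
red [0.4528 0.2438 0.0405] miss [0.0005 0.0005] [[0.4525, 0.244], [0.4522, 0.2424]]
grey [0.4654 0.0922 0.0429] miss [0.0008 0.0008] [[0.466, 0.0922], [0.4643, 0.0916]]
blue [ 0.4402 -0.1056  0.0424] miss [0.0001 0.0001] [[0.4399, -0.1059], [0.4401, -0.1063]]
green [ 0.4527 -0.2432  0.0405] miss [0.0006 0.0006] [[0.4524, -0.2424], [0.4527, -0.2439]]
hred [ 0.6063 -0.1218  0.0301] miss [0.0004 0.0004] [[0.6075, -0.1224], [0.6067, -0.1233]]
hgreen [ 0.6055 -0.0524  0.0268] miss [0.0003 0.0003] [[0.6058, -0.0524], [0.6052, -0.0523]]
hgrey [0.6043 0.0168 0.0283] miss [0.0007 0.0004 0.0011] [[0.6054, 0.0169], [0.605, 0.0168], [0.6035, 0.0163]]
hblue [0.6037 0.0871 0.0271] miss [0.0003 0.0003] [[0.6034, 0.0871], [0.6041, 0.0871]]
pos [0.5007 0.1171 0.2599] yaw -0.14
[31.0, -13.0, 27.5] [-0.0, 0.01, -0.04]
[31.0, -13.0, 27.5] [-0.0, 0.01, -0.04]
[31.0, -13.0, 27.5] [-0.0, 0.01, -0.04]
[31.0, -12.9, 27.5] [-0.0, 0.01, -0.04]
```

Heights and sizes check out: caps about 0.041, rims about 0.027, wells 70 mm apart. Going above the red vial, with one check from close by.

```bash
cat > look.py <<'E'
# python3 look.py colour x y : cap seen close by, and remaining tool shift (mm) to put TCP over it at z=0.015
import sys
from h import *
c,x,y=sys.argv[1],float(sys.argv[2]),float(sys.argv[3]);d=cam("wrist");p=proj(d,(x,y,.041));B=blob(d["frame"],c,p,45)
s=state();R=s["eef_rot"];print("tcp",s["tcp_pos"].round(4),"expected px",p.round())
for b in B[:2]:
    q=(b[2][0]+b[2][2]/2-.5,b[2][1]+b[2][3]/2-.5);X=onz(d,q,.041);X[2]=.015
    print(b,X.round(4),"shift mm",(R.T@(X-s["tcp_pos"])*1000).round(1))
E
python3 -m jog '[85,32,-12,37,0,0,0, 85,32,-12,37,0,0,0, 85,31,-12,38,0,0,0, 85,31,-12,38,0,0,0, 85,0,0,0,0,0,0, 85,0,0,0,0,0,0]'; python3 look.py red .4525 .2435
```

```text
clock: 4.42
tcp_pos: [0.4531, 0.2441, 0.1104]
eef_rot: [[0.001, 1.0, 0.0], [1.0, -0.001, -0.001], [-0.001, 0.0, -1.0]]
contact_force: [0.2, -0.6, -1.2]
gripper_width: 0.996
finger_force: 0.0
tcp [0.4535 0.2439 0.1108] expected px [321. 200.]
(370, [321.0, 198.9], [311, 188, 21, 22]) [0.4524 0.2445 0.015 ] shift mm [ 0.6 -1.2 95.8]
```

```bash
python3 -m jog '[85,1,-1,30,0,0,0, 85,0,0,30,0,0,0, 85,0,0,24,0,0,0, 85,0,0,12,0,0,0, 50,0,0,0,0,0,0, 40,0,0,0,0,0,0, 30,0,0,0,0,0,0]' && python3 -m jog '[10,0,0,0,0,0,0, 10,0,0,0,0,0,0, 10,0,0,0,0,0,0, 10,0,0,0,0,0,0, 10,0,0,0,0,0,0]'; python3 -c "
from h import *
cam('wrist','g1')"
```

```text
clock: 5.35
tcp_pos: [0.4519, 0.2463, 0.015]
eef_rot: [[-0.0, 1.0, 0.001], [1.0, 0.0, 0.001], [0.001, 0.001, -1.0]]
contact_force: [-0.2, 0.5, -1.2]
gripper_width: 0.37
finger_force: 0.0
clock: 5.98
tcp_pos: [0.4518, 0.2466, 0.0147]
eef_rot: [[-0.001, 1.0, 0.001], [1.0, 0.001, 0.001], [0.001, 0.001, -1.0]]
contact_force: [-0.1, -0.5, 7.4]
gripper_width: 0.146
finger_force: 58.4
```

View pics/g1.png

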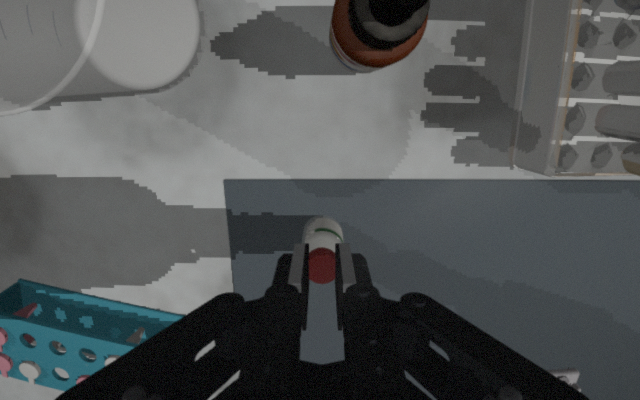

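The picture shows the red cap at (322,265), centred between the fingers, with the vial upright. The finger reading is small, so I'll do a short test lift.

```bash
python3 -m jog '[10,0,0,-3,0,0,0, 10,0,0,-5,0,0,0, 10,0,0,-5,0,0,0, 10,0,0,0,0,0,0, 10,0,0,0,0,0,0]'
python3 - <<'E'
from h import *
d=cam('wrist','g2');a=cv2.imread('pics/g1.png')
cv2.imwrite('pics/g12.png',np.hstack([cv2.resize(i[180:330,240:400],None,fx=2.4,fy=2.4,interpolation=2) for i in (a,d['frame'])]))
S=cam('scene');p=proj(S,(.4525,.246,.04));print(p,blob(S['frame'],'red',p,14));x,y=map(int,p)
cv2.imwrite('pics/s2.png',cv2.resize(S['frame'][y-35:y+35,x-45:x+45],None,fx=6,fy=6,interpolation=2))
E
```

```text
clock: 6.65
tcp_pos: [0.4513, 0.246, 0.0271]
eef_rot: [[-0.0, 1.0, 0.0], [1.0, 0.0, 0.0], [0.0, 0.0, -1.0]]
contact_force: [0.3, 0.2, -0.7]
gripper_width: 0.148
finger_force: 58.3
[215.60541597 198.67806383] [(7, [217.4, 194.3], [217, 193, 2, 4])]
```

View pics/g12.png

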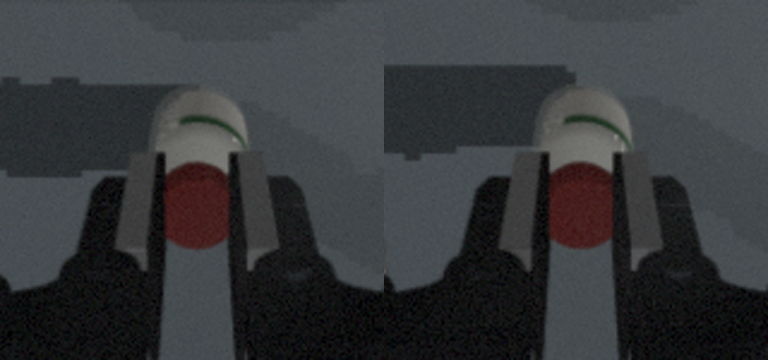

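View pics/s2.png

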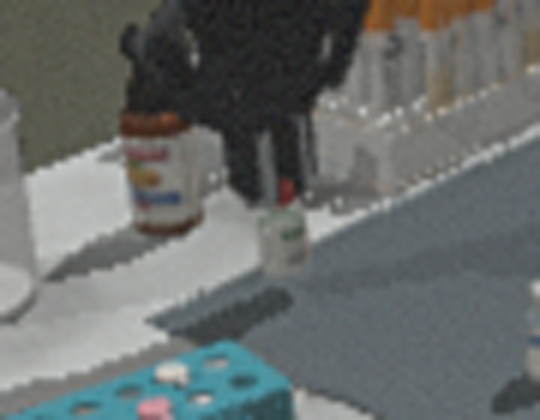

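The vial rises with the fingers, which hold the cap (the cap sits identically between the pads in both crops), and the scene view shows it hanging upright. Carrying it above the red well.

```bash
cat > held.py <<'E'
# python3 held.py colour wellx welly : held cap relative to TCP, shift to put it over the well centre
import sys
from h import *
c=sys.argv[1];w=np.array([float(sys.argv[2]),float(sys.argv[3]),0]);d=cam("wrist");s=state();R=s["eef_rot"];t=s["tcp_pos"]
p=proj(d,t+np.array([0,0,.0275]));B=blob(d["frame"],c,p,30)[0];q=(B[2][0]+B[2][2]/2-.5,B[2][1]+B[2][3]/2-.5)
X=onz(d,q,t[2]+.0275);print("tcp",t.round(4),"px",p.round(),B,"cap-tcp mm",((X-t)*1000).round(1),"tilt z",R[:,2].round(3))
w[2]=X[2];print("shift tool mm",(R.T@(w-X)*1000).round(1),"foot z about",(t[2]-.0127).round(4),"width",round(s["gripper_width"],3))
E
python3 held.py red .606 -.1222
python3 -m jog '[10,0,0,-25,0,0,0, 10,0,0,-35,0,0,0, 10,0,0,-35,0,0,0, 10,-37,17,-3,0,0,0, 10,-37,17,-3,0,0,0, 10,-37,17,-3,0,0,0, 10,-37,17,0,0,0,0, 10,-37,17,0,0,0,0]' >/dev/null; python3 -m jog '[10,-37,17,0,0,0,0, 10,-37,17,0,0,0,0, 10,-37,17,0,0,0,0, 10,-37,17,0,0,0,0, 10,-30,0,0,0,0,0, 10,0,0,0,0,0,0, 10,0,0,0,0,0,0]'; python3 held.py red .606 -.1222
```

```text
tcp [0.4512 0.246  0.027 ] px [322. 264.] (799, [321.6, 265.6], [309, 248, 26, 35]) cap-tcp mm [-0.3 -0.7 27.5] tilt z [-0. -0. -1.]
shift tool mm [-367.5  155.     0. ] foot z about 0.0143 width 0.147
clock: 8.68
tcp_pos: [0.6043, -0.1158, 0.131]
eef_rot: [[-0.001, 1.0, -0.0], [1.0, 0.001, 0.001], [0.001, -0.0, -1.0]]
contact_force: [0.3, 0.1, 0.3]
gripper_width: 0.143
finger_force: 58.4
tcp [ 0.6044 -0.1152  0.1311] px [322. 263.] (813, [321.5, 265.1], [309, 248, 26, 35]) cap-tcp mm [-0.4 -1.2 27.5] tilt z [-0.     0.001 -1.   ]
shift tool mm [-5.8  2.1 -0. ] foot z about 0.1184 width 0.145
```

```bash
python3 -m jog '[10,-6,2,20,0,0,0, 10,0,0,25,0,0,0, 10,0,0,25,0,0,0, 10,0,0,8,0,0,0, 10,0,0,0,0,0,0, 10,0,0,0,0,0,0]'|sed -n 2p; python3 held.py red .606 -.1222
python3 - <<'E'
from h import *
d=cam('wrist');S=cam('scene')
a=cv2.resize(d['frame'][170:340,220:430],(494,400),interpolation=2);x,y=map(int,proj(S,(.606,-.122,.035)))
b=cv2.resize(S['frame'][y-40:y+30,x-26:x+26],(297,400),interpolation=2);cv2.imwrite('pics/p1.png',np.hstack([a,b]))
E
```

```text
tcp_pos: [0.6071, -0.1227, 0.0538]
tcp [ 0.6071 -0.1227  0.054 ] px [322. 264.] (812, [321.5, 265.2], [309, 248, 27, 35]) cap-tcp mm [-0.2 -0.5 27.5] tilt z [ 0.002 -0.    -1.   ]
shift tool mm [ 1.1 -1.  -0. ] foot z about 0.0413 width 0.146
```

View pics/p1.png

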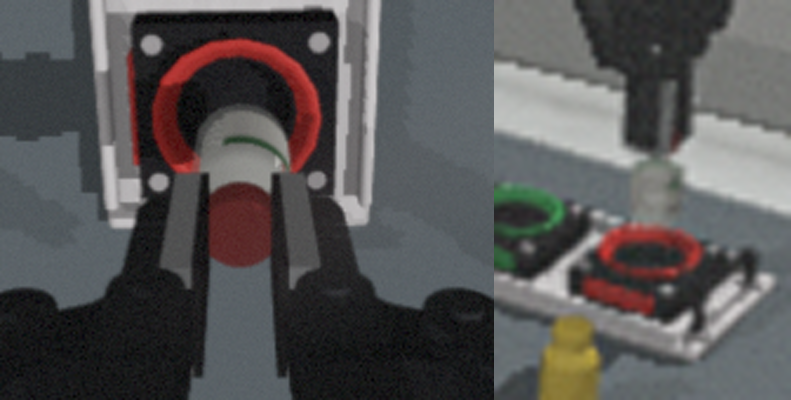

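The red vial hangs upright over the red collar, its foot about 14 mm above the rim and about 1 mm off centre. Lowering and releasing.

```bash
python3 -m jog '[10,1,-1,10,0,0,0, 10,0,0,10,0,0,0, 10,0,0,6,0,0,0, 10,0,0,0,0,0,0, 10,0,0,0,0,0,0]'; python3 -m jog '[18,0,0,0,0,0,0, 24,0,0,0,0,0,0, 30,0,0,0,0,0,0, 40,0,0,0,0,0,0, 45,0,0,0,0,0,0, 45,0,0,-10,0,0,0, 45,0,0,-30,0,0,0, 60,0,0,-40,0,0,0, 70,0,0,-25,0,0,0, 85,0,0,0,0,0,0]'
python3 - <<'E'
from h import *
d=cam('wrist','r1');p=proj(d,(.606,-.122,.054));print(p,blob(d['frame'],'red',p,20))
E
python3 plan.py .4402 -.1058 .13 0 4
```

```text
clock: 10.25
tcp_pos: [0.6053, -0.1218, 0.0269]
eef_rot: [[-0.001, 1.0, -0.001], [1.0, 0.001, 0.0], [0.0, -0.001, -1.0]]
contact_force: [-0.6, 0.0, 1.7]
gripper_width: 0.147
finger_force: 58.6
clock: 11.5
tcp_pos: [0.607, -0.1217, 0.135]
eef_rot: [[-0.0, 1.0, 0.005], [1.0, 0.0, -0.001], [-0.001, 0.005, -1.0]]
contact_force: [-0.0, -0.4, -1.2]
gripper_width: 0.991
finger_force: 0.0
[320.19395333 194.73474747] [(661, [319.9, 199.6], [300, 187, 41, 24])]
pos [ 0.6059 -0.1219  0.1333] yaw 0.02
[4.0, -41.4, 0.7] [0.03, 0.01, 0.01]
[4.0, -41.4, 0.8] [0.03, 0.01, 0.01]
[4.0, -41.4, 0.8] [0.03, 0.01, 0.01]
[4.0, -41.4, 0.8] [0.03, 0.01, 0.01]
```

View pics/r1.png

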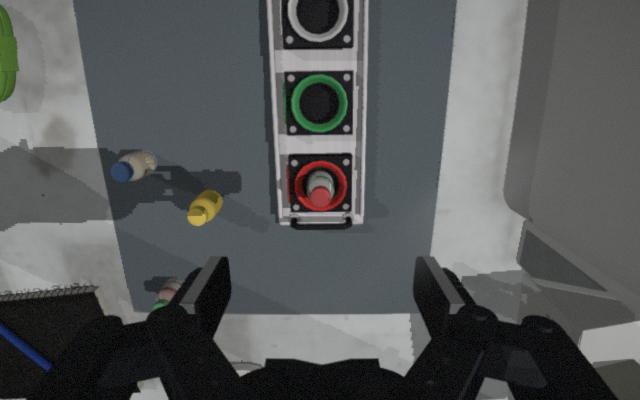

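The red vial stands in its collar: cap (320,195), collar (318,185). Next the blue vial, with a narrower opening because the yellow look-alike stands close.

```bash
python3 -m jog '[60,4,-41,2,0,0,0, 50,4,-41,4,0,0,0, 50,4,-42,8,0,0,0, 50,4,-42,10,0,0,0, 50,0,0,0,0,0,0, 50,0,0,0,0,0,0]'|sed -n 2p; python3 look.py blue .4402 -.1058;  python3 look.py yellow .49 -.14
```

```text
tcp_pos: [0.4401, -0.1061, 0.108]
tcp [ 0.4407 -0.106   0.1081] expected px [322. 200.]
(362, [321.5, 199.5], [311, 189, 21, 22]) [ 0.4395 -0.1056  0.015 ] shift mm [ 0.4 -1.3 93.1]
tcp [ 0.4408 -0.1059  0.1081] expected px [384. 241.]
(875, [391.3, 235.1], [375, 217, 33, 40]) [ 0.4953 -0.1363  0.015 ] shift mm [-30.4  54.4  93.2]
```

```bash
python3 -m jog '[50,0,-1,30,0,0,0, 50,0,0,30,0,0,0, 50,0,0,22,0,0,0, 50,0,0,11,0,0,0, 50,0,0,0,0,0,0, 40,0,0,0,0,0,0, 30,0,0,0,0,0,0]' | sed -n 2,4p && python3 -m jog '[10,0,0,0,0,0,0, 10,0,0,0,0,0,0, 10,0,0,0,0,0,0, 10,0,0,0,0,0,0, 10,0,0,-4,0,0,0, 10,0,0,-8,0,0,0, 10,0,0,0,0,0,0]'; python3 held.py blue .605 .087
```

```text
tcp_pos: [0.439, -0.1061, 0.0158]
eef_rot: [[-0.0, 1.0, 0.001], [1.0, 0.0, -0.0], [-0.0, 0.001, -1.0]]
contact_force: [0.2, 1.0, 0.2]
clock: 14.15
tcp_pos: [0.4388, -0.106, 0.0277]
eef_rot: [[-0.0, 1.0, 0.001], [1.0, 0.0, -0.0], [-0.0, 0.001, -1.0]]
contact_force: [-0.3, -0.9, 0.3]
gripper_width: 0.139
finger_force: 58.4
tcp [ 0.4387 -0.1061  0.0274] px [322. 264.] (795, [321.5, 260.3], [309, 243, 26, 35]) cap-tcp mm [-0.2  1.9 27.5] tilt z [ 0.001 -0.    -1.   ]
shift tool mm [1.911e+02 1.666e+02 1.000e-01] foot z about 0.0147 width 0.143
```

```bash
python3 -m jog '[10,0,0,-25,0,0,0, 10,0,0,-35,0,0,0, 10,0,0,-35,0,0,0, 10,32,28,0,0,0,0, 10,32,28,0,0,0,0, 10,32,28,0,0,0,0, 10,32,27,0,0,0,0, 10,32,27,0,0,0,0, 10,31,27,0,0,0,0]' >/dev/null; python3 -m jog '[10,0,0,0,0,0,0, 10,0,0,25,0,0,0, 10,0,0,25,0,0,0, 10,0,0,16,0,0,0, 10,0,0,0,0,0,0, 10,0,0,0,0,0,0]'|sed -n 2p; python3 held.py blue .604 .0871
python3 - <<'E'
from h import *
d=cam('wrist');S=cam('scene')
a=cv2.resize(d['frame'][170:340,220:430],(494,400),interpolation=2);x,y=map(int,proj(S,(.604,.087,.035)))
b=cv2.resize(S['frame'][y-40:y+30,x-26:x+26],(297,400),interpolation=2);cv2.imwrite('pics/p2.png',np.hstack([a,b]))
E
```

```text
tcp_pos: [0.6038, 0.0852, 0.0568]
tcp [0.6039 0.0853 0.057 ] px [323. 264.] (808, [321.4, 260.4], [309, 243, 27, 35]) cap-tcp mm [-0.3  2.  27.5] tilt z [ 0.001  0.    -1.   ]
shift tool mm [-0.2  0.4  0. ] foot z about 0.0443 width 0.144
```

View pics/p2.png

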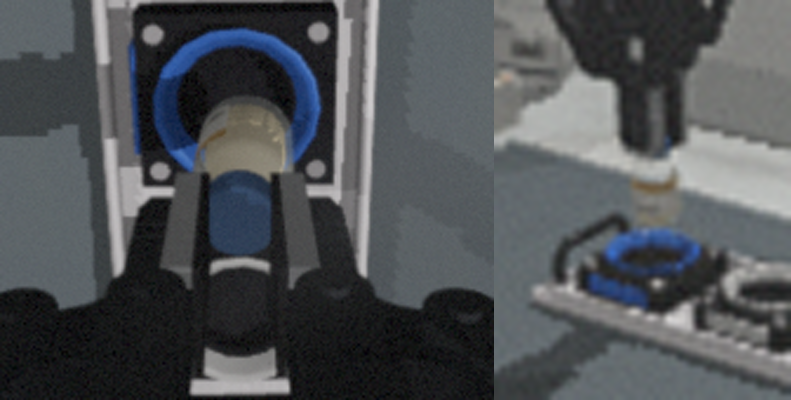

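The blue vial is upright over the blue collar and centred (the grey collar is the ring below, between the fingers). Lowering and releasing, then on to the grey vial.

```bash
python3 -m jog '[10,0,0,11,0,0,0, 10,0,0,11,0,0,0, 10,0,0,7,0,0,0, 10,0,0,0,0,0,0, 10,0,0,0,0,0,0]'|sed -n '2p;4,6p'; python3 -m jog '[18,0,0,0,0,0,0, 24,0,0,0,0,0,0, 30,0,0,0,0,0,0, 40,0,0,0,0,0,0, 45,0,0,0,0,0,0, 45,0,0,-10,0,0,0, 45,0,0,-30,0,0,0, 60,0,0,-40,0,0,0, 70,0,0,-10,0,0,0]'>/dev/null; python3 -m jog '[85,1,-34,0,0,0,0, 85,1,-34,2,0,0,0, 85,1,-34,2,0,0,0, 85,1,-35,4,0,0,0, 85,0,0,0,0,0,0, 85,0,0,0,0,0,0]'|sed -n 2p;  python3 look.py grey .4655 .0921
python3 - <<'E'
from h import *
d=cam('wrist','r2');p=proj(d,(.604,.087,.054));print(p,blob(d['frame'],'blue',p,25))
E
```

```text
tcp_pos: [0.6035, 0.0852, 0.0276]
contact_force: [-1.4, -0.5, 8.6]
gripper_width: 0.145
finger_force: 59.6
tcp_pos: [0.4672, 0.089, 0.1094]
tcp [0.4675 0.0891 0.1093] expected px [319. 196.]
(467, [318.6, 193.4], [307, 179, 24, 29]) [0.4648 0.0942 0.015 ] shift mm [ 5.1 -2.8 94.3]
[506.26635894 207.90887461] [(540, [505.3, 206.5], [482, 182, 36, 41])]
```

View pics/r2.png

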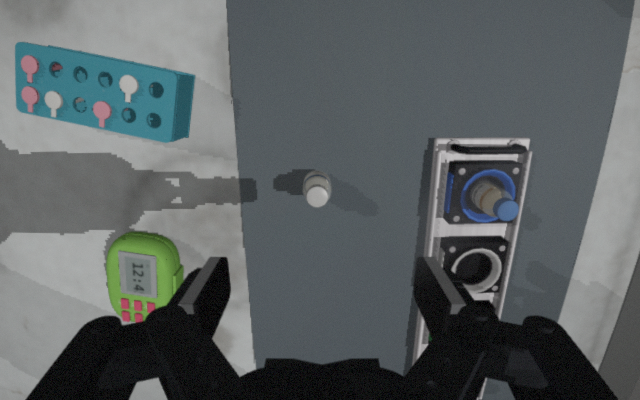

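The blue vial stands in its collar (cap at (507,210)). The grey cap is at (317,197), near where I expected it. Grasping it.

```bash
python3 -m jog '[85,2,-3,30,0,0,0, 85,0,0,30,0,0,0, 85,0,0,22,0,0,0, 85,0,0,12,0,0,0, 50,0,0,0,0,0,0, 40,0,0,0,0,0,0, 30,0,0,0,0,0,0]' | sed -n 2,4p && python3 -m jog '[10,0,0,0,0,0,0, 10,0,0,0,0,0,0, 10,0,0,0,0,0,0, 10,0,0,0,0,0,0, 10,0,0,-4,0,0,0, 10,0,0,-8,0,0,0, 10,0,0,0,0,0,0]'; python3 held.py grey .605 .0169; python3 -c "
from h import *
d=cam('wrist');cv2.imwrite('pics/g3.png',cv2.resize(d['frame'][190:330,240:400],None,fx=2.5,fy=2.5,interpolation=2))"
```

```text
tcp_pos: [0.464, 0.0912, 0.0158]
eef_rot: [[-0.0, 1.0, 0.001], [1.0, 0.0, 0.0], [0.0, 0.001, -1.0]]
contact_force: [-0.5, 0.4, 0.1]
clock: 20.58
tcp_pos: [0.4638, 0.0912, 0.0278]
eef_rot: [[-0.0, 1.0, 0.001], [1.0, 0.0, 0.0], [0.0, 0.001, -1.0]]
contact_force: [0.4, 0.1, -0.2]
gripper_width: 0.145
finger_force: 58.5
tcp [0.4636 0.0911 0.0275] px [322. 264.] (238, [322.2, 238.2], [304, 233, 38, 12]) cap-tcp mm [ 0.2 13.3 27.5] tilt z [ 0.001  0.    -1.   ]
shift tool mm [-8.750e+01  1.411e+02  1.000e-01] foot z about 0.0148 width 0.143
```

View pics/g3.png

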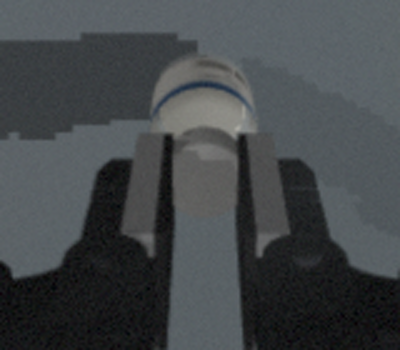

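The grey vial is held at its cap, centred as the blue one was. Carrying it to the grey well.

```bash
python3 -m jog '[10,0,0,-25,0,0,0, 10,0,0,-35,0,0,0, 10,0,0,-35,0,0,0, 10,-19,35,0,0,0,0, 10,-19,35,0,0,0,0, 10,-19,35,0,0,0,0, 10,-19,36,0,0,0,0, 10,0,0,0,0,0,0]' >/dev/null; python3 -m jog '[10,0,0,0,0,0,0, 10,0,0,25,0,0,0, 10,0,0,25,0,0,0, 10,0,0,16,0,0,0, 10,0,0,0,0,0,0, 10,0,0,0,0,0,0]'|sed -n 2p
python3 - <<'E'
from h import *
d=cam('wrist');S=cam('scene')
a=cv2.resize(d['frame'][170:340,220:430],(494,400),interpolation=2);x,y=map(int,proj(S,(.605,.017,.035)))
b=cv2.resize(S['frame'][y-40:y+30,x-26:x+26],(297,400),interpolation=2);cv2.imwrite('pics/p3.png',np.hstack([a,b]))
E
```

```text
tcp_pos: [0.6048, 0.0156, 0.0569]
```

View pics/p3.png

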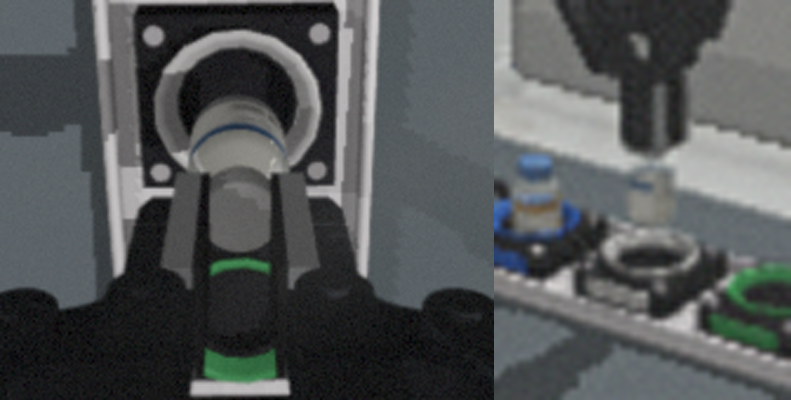

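The grey vial is over the grey collar and centred; the blue vial is seated beside it. That was my last picture, so from here I'll use numbers only. Lowering, releasing, then moving to the green vial.

```bash
python3 -m jog '[10,0,0,11,0,0,0, 10,0,0,11,0,0,0, 10,0,0,7,0,0,0, 10,0,0,0,0,0,0, 10,0,0,0,0,0,0]'|sed -n '2p;4,6p'; python3 -m jog '[18,0,0,0,0,0,0, 24,0,0,0,0,0,0, 30,0,0,0,0,0,0, 40,0,0,0,0,0,0, 45,0,0,0,0,0,0, 45,0,0,-10,0,0,0, 45,0,0,-30,0,0,0, 60,0,0,-40,0,0,0, 70,0,0,-10,0,0,0]'>/dev/null; python3 -m jog '[85,-37,-22,0,0,0,0, 85,-37,-22,0,0,0,0, 85,-37,-22,0,0,0,0, 85,-37,-22,0,0,0,0, 85,-37,-22,2,0,0,0, 85,-37,-22,2,0,0,0, 85,-37,-22,4,0,0,0, 85,0,0,0,0,0,0, 85,0,0,0,0,0,0]'|sed -n 2p;  python3 look.py green .4525 -.2432
```

```text
tcp_pos: [0.6045, 0.0153, 0.0278]
contact_force: [-2.7, -0.7, 10.9]
gripper_width: 0.141
finger_force: 60.1
tcp_pos: [0.4507, -0.2435, 0.1092]
tcp [ 0.4511 -0.243   0.1093] expected px [324. 199.]
(246, [323.3, 197.4], [314, 188, 20, 20]) [ 0.452  -0.2418  0.015 ] shift mm [ 1.1  0.8 94.3]
(1, [333.0, 195.0], [333, 195, 1, 1]) [ 0.4592 -0.2398  0.015 ] shift mm [ 3.1  8.  94.3]
```

```bash
python3 -m jog '[85,1,1,30,0,0,0, 85,0,0,30,0,0,0, 85,0,0,22,0,0,0, 85,0,0,12,0,0,0, 50,0,0,0,0,0,0, 40,0,0,0,0,0,0, 30,0,0,0,0,0,0]' | sed -n 2,4p && python3 -m jog '[10,0,0,0,0,0,0, 10,0,0,0,0,0,0, 10,0,0,0,0,0,0, 10,0,0,0,0,0,0, 10,0,0,-4,0,0,0, 10,0,0,-8,0,0,0, 10,0,0,0,0,0,0]'; python3 held.py green .6055 -.0526
```

```text
tcp_pos: [0.4521, -0.2431, 0.0159]
eef_rot: [[-0.0, 1.0, 0.001], [1.0, 0.0, -0.001], [-0.001, 0.001, -1.0]]
contact_force: [0.9, -0.2, -0.2]
clock: 27.2
tcp_pos: [0.452, -0.2431, 0.0278]
eef_rot: [[-0.0, 1.0, 0.001], [1.0, 0.0, -0.001], [-0.001, 0.001, -1.0]]
contact_force: [0.2, -0.0, -0.2]
gripper_width: 0.142
finger_force: 58.6
tcp [ 0.4518 -0.2431  0.0275] px [322. 263.] (433, [319.8, 255.8], [309, 241, 26, 34]) cap-tcp mm [-0.2  3.2 27.5] tilt z [ 0.001 -0.    -1.   ]
shift tool mm [1.873e+02 1.540e+02 1.000e-01] foot z about 0.0148 width 0.143
```

```bash
python3 -m jog '[10,0,0,-25,0,0,0, 10,0,0,-35,0,0,0, 10,0,0,-35,0,0,0, 10,32,26,0,0,0,0, 10,31,26,0,0,0,0, 10,31,26,0,0,0,0, 10,31,26,0,0,0,0, 10,31,25,0,0,0,0, 10,31,25,0,0,0,0]' >/dev/null; python3 -m jog '[10,0,0,0,0,0,0, 10,0,0,25,0,0,0, 10,0,0,25,0,0,0, 10,0,0,16,0,0,0, 10,0,0,0,0,0,0, 10,0,0,0,0,0,0]'|sed -n 2p
python3 - <<'E'
from h import *
d=cam('wrist');t=state()['tcp_pos'];p=proj(d,(.6055,-.0526,.027));print(p,blob(d['frame'],'green',p,60))
S=cam('scene');p=proj(S,t+[0,.002,.028]);print(t,p,blob(S['frame'],'green',p,12))
E
python3 held.py green .6055 -.0526
```

```text
tcp_pos: [0.6059, -0.0559, 0.0569]
[321.34493468 213.88838586] [(1391, [320.5, 205.7], [285, 180, 72, 60]), (317, [319.1, 253.3], [309, 242, 26, 31]), (106, [277.1, 209.5], [275, 187, 5, 47])]
[ 0.60604314 -0.05586747  0.05705339] [339.8606911  190.77653858] []
tcp [ 0.606  -0.0559  0.057 ] px [322. 264.] (331, [318.7, 254.6], [309, 242, 25, 33]) cap-tcp mm [-0.6  3.1 27.5] tilt z [ 0.001 -0.    -1.   ]
shift tool mm [0.2 0.1 0. ] foot z about 0.0443 width 0.142
```

```bash
python3 -m jog '[10,0,0,11,0,0,0, 10,0,0,11,0,0,0, 10,0,0,7,0,0,0, 10,0,0,0,0,0,0, 10,0,0,0,0,0,0]'|sed -n '2p;4,6p'; python3 -m jog '[18,0,0,0,0,0,0, 24,0,0,0,0,0,0, 30,0,0,0,0,0,0, 40,0,0,0,0,0,0, 45,0,0,0,0,0,0, 45,0,0,-10,0,0,0, 45,0,0,-30,0,0,0, 60,0,0,-50,0,0,0, 70,0,0,-50,0,0,0, 85,0,0,-40,0,0,0]'>/dev/null; python3 -m jog '[85,-25,-20,0,0,0,0, 85,-25,-20,0,0,0,0, 85,0,0,0,0,0,0, 85,0,0,0,0,0,0]'|sed -n 2p
cat > chk.py <<'E'
from h import *
import sys
d=cam('wrist');np.save(sys.argv[1],d,allow_pickle=True);S=cam('scene')
for c,x,y in (("red",.606,-.122),("green",.6055,-.0526),("grey",.6045,.0169),("blue",.6038,.0871)):
    for n,q in (("W",d),("S",S)):
        p=proj(q,(x,y,.0525));m=cv2.getRectSubPix(q["frame"],(1,1),tuple(map(float,p)))[0,0];print(c,n,"cap px",p.round(1),"bgr",m,blob(q["frame"],c,p,16 if n=="W" else 8)[:2])
E
python3 chk.py e1.npy
```

```text
tcp_pos: [0.6055, -0.0558, 0.0278]
contact_force: [-3.5, -0.9, 10.0]
gripper_width: 0.142
finger_force: 60.0
tcp_pos: [0.5658, -0.1053, 0.2078]
red W cap px [360.5 187.8] bgr [ 61  62 145] [(419, [361.8, 191.9], [345, 177, 32, 25])]
red S cap px [362.6 209. ] bgr [ 68  69 141] [(23, [363.4, 208.8], [361, 207, 6, 5])]
green W cap px [362.7 119.1] bgr [100 141  90] [(280, [366.3, 123.1], [352, 106, 27, 30])]
green S cap px [338.9 202.2] bgr [ 87 125  85] [(1, [341.0, 203.0], [341, 203, 1, 1]), (1, [341.0, 201.0], [341, 201, 1, 1])]
grey W cap px [364.2  41.8] bgr [154 157 157] [(263, [364.7, 41.3], [356, 32, 18, 19]), (4, [364.5, 54.2], [363, 53, 4, 3])]
grey S cap px [316.7 195.9] bgr [138 141 141] [(78, [317.3, 191.5], [310, 187, 14, 10]), (20, [318.4, 200.0], [316, 198, 6, 5])]
blue W cap px [365.9 -44.1] bgr [3 1 2] []
blue S cap px [295.8 189.8] bgr [132  98  76] [(16, [296.7, 189.5], [295, 188, 5, 4]), (1, [292.0, 196.0], [292, 196, 1, 1])]
```

```bash
python3 -m jog '[85,30,0,0,0,0,0, 85,30,0,0,0,0,0, 85,30,0,0,0,0,0, 85,30,0,0,0,0,0, 85,0,0,0,0,0,0, 85,0,0,0,0,0,0]'|sed -n 2p
python3 - <<'E'
from h import *
A=np.load('e1.npy',allow_pickle=True).item();B=cam('wrist');S=cam('scene')
for c,x,y in (("red",.606,-.122),("green",.6055,-.0526),("grey",.6045,.0169),("blue",.6038,.0871)):
    # disc template of the seen cap: Hough circle of the cap top near where it must be
    ob=[]
    for d in (A,B):
        p=proj(d,(x,y,.057));r=.008*d["fx"]/np.linalg.norm(d["C"]-[x,y,.057])
        if not(20<p[1]<300): continue
        u,v=map(int,p);g=cv2.cvtColor(cv2.resize(d["frame"][max(v-20,0):v+21,u-20:u+21],None,fx=4,fy=4,interpolation=2),cv2.COLOR_BGR2GRAY)
        h=cv2.HoughCircles(g,cv2.HOUGH_GRADIENT,1,20,param1=60,param2=12,minRadius=int(4*r*.85),maxRadius=int(4*r*1.2))
        if h is None: print(c,"none");continue
        k=min(h[0],key=lambda k:np.hypot(k[0]-82,k[1]-82));q=(u-20+k[0]/4-.4,max(v-20,0)+k[1]/4-.4);ob.append((d,q));print(c,"exp",p.round(1),"circle",np.round(q,1),"xy at .057",onz(d,q,.057)[:2].round(4))
    if len(ob)==2: print("   tri",[a if isinstance(a,list) else a.round(4) for a in tri(ob)])
    p=proj(S,(x,y,.0525));h=cv2.cvtColor(S["frame"],cv2.COLOR_BGR2HSV);u,v=map(int,p.round());print("   scene column",v-8,h[v-8:v+9:1,u].tolist() if c in("green","grey") else "")
E
```

```text
tcp_pos: [0.5656, 0.0142, 0.207]
red exp [361.1 189.1] circle [360.5 189.2] xy at .057 [ 0.6054 -0.1222]
red exp [357.1 290.1] circle [356.7 288.7] xy at .057 [ 0.6055 -0.1202]
   tri [array([ 0.6061, -0.1238,  0.0516]), [5.3116918164094204e-05, 5.311691816392456e-05]]
   scene column 201 
green exp [363.3 119.5] circle [363.7 121.2] xy at .057 [ 0.606  -0.0543]
green exp [359.2 234.4] circle [359.7 235.7] xy at .057 [ 0.6062 -0.0542]
   tri [array([ 0.6061, -0.0543,  0.0568]), [7.827530562803193e-05, 7.827530562809853e-05]]
   scene column 194 [[80, 4, 184], [50, 4, 186], [68, 5, 188], [45, 3, 184], [105, 7, 151], [94, 18, 113], [66, 82, 153], [62, 79, 164], [63, 86, 128], [62, 90, 108], [67, 74, 104], [38, 8, 121], [174, 28, 127], [9, 24, 138], [9, 48, 123], [0, 78, 111], [179, 78, 108]]
grey exp [364.9  41.1] circle [364.7  41.2] xy at .057 [0.6044 0.0168]
grey exp [360.8 170.6] circle [361.2 171.5] xy at .057 [0.6049 0.016 ]
   tri [array([0.6044, 0.0165, 0.0589]), [0.0002747754230695043, 0.00027477542306935965]]
   scene column 188 [[70, 4, 186], [60, 1, 183], [45, 3, 189], [60, 5, 190], [95, 11, 141], [86, 15, 123], [30, 4, 176], [30, 6, 184], [30, 8, 135], [30, 5, 111], [45, 5, 109], [104, 23, 123], [98, 24, 126], [30, 6, 132], [30, 12, 126], [106, 39, 99], [101, 25, 114]]
blue exp [362.9  97.5] circle [363.5  94.7] xy at .057 [0.6043 0.0896]
   scene column 182
```

Cap tops stand at about 0.057 m, as a seated vial must, and every cap is within 3 mm of its well centre. The fingers are open and clear, so I'm handing in.

```bash
python3 -c "
from bench import *
print(job_done())"
```

```text
the job is handed in; nothing more can be done
None
```

I set all four vials into the wells matching their cap colours and handed the job in; no verdict came back. In the final measurements each cap was within about 3 mm of its well centre. Cap heights from two wrist views matched a seated vial for green and grey. The red and blue vials' heights rest on the scene view.

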